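# Show what to touch up, and with which paint

### The job

Show the painter what to touch up: with the fingertips, point from above at the one white square that was missed in the painted grid, two or three centimetres above it, and stay there for about two seconds. Then point in the same way at the dark blue paint pot, just above the middle of its lid, for another two seconds, and finish still pointing at it. Touch nothing, shift nothing, and do not dip down low over the other panel or the other pots on the way.

Things in the scene. Friction and masses are not known exactly. Their poses are not given: they have to be found in the camera images.
- gap (a point): The missed square: the one bare white cell, 25 mm square, in the painted grid of one of two panels. This point is its centre on the panel's top face, 6 mm above the table; z up. It lies 25 mm along x and 12.5 mm along y from the panel's centre.
- gap_panel: The panel with the missed square: loose white board 150 x 124 x 6 mm lying flat on the table, painted dark navy with a light blue grid of 5 x 4 cells of 25 mm, inside a narrow white margin; one cell was left white. Origin at the centre of its underside, x along the 150 mm side, y along the 124 mm side, z up. It may lie at any yaw.
- full_panel: The other panel, the same in size, axes and pattern, but with all 20 cells painted. To be left alone.
- blue_lid (a point): Centre of the top face of the dark blue pot's lid, 45 mm above the table.
- blue_pot: Closed screw-top paint pot, white plastic, 50 mm diameter, 45 mm tall, with a dark blue lid 52 mm across and a band of the same colour; stands loose on the table. The one that matches the panels. Origin at the centre of its underside, z up.
- yellow_lid (a point): Centre of the top face of the yellow pot's lid, 45 mm above the table.
- yellow_pot: Closed screw-top paint pot, white plastic, 50 mm diameter, 45 mm tall, with a yellow lid 52 mm across and a band of the same colour; stands loose on the table. To be left alone. Origin at the centre of its underside, z up.
- red_lid (a point): Centre of the top face of the red pot's lid, 45 mm above the table.
- red_pot: Closed screw-top paint pot, white plastic, 50 mm diameter, 45 mm tall, with a red lid 52 mm across and a band of the same colour; stands loose on the table. To be left alone. Origin at the centre of its underside, z up.
- brush: Brush with a dark wooden handle lying loose on the table beside the panels, flat, 200 mm long along its own x (handle to -x), 42 mm wide, 20 mm thick, origin at the middle of its underside. To be left alone. Everything the robot works among is lower than 50 mm.
There are look-alikes about, which are no part of the job. Leave any orange or pink look-alike of the gap_panel alone.

How it is judged:
On the way, in this order (a step that is already met when the one before it is completed fails the run):
1. pointing at the missed white square for 1.5 s: within 18 mm of its centre sideways, grasp point 18 to 72 mm above it (horizontal distance between the grasp point and gap below 0.018 m and z of the grasp point in the frame of gap between 0.018 and 0.072 m), for 1.5 s.
2. then pointing at the dark blue pot for 1.5 s: within 20 mm of the lid's centre sideways, grasp point 18 to 72 mm above the lid (horizontal distance between the grasp point and blue_lid below 0.02 m and z of the grasp point in the frame of blue_lid between 0.018 and 0.072 m), for 1.5 s.
At the end, for the whole second after the job is handed in: The robot is still pointing at the dark blue pot: the grasp point between the fingers (about 19 mm behind the fingertips) is within 20 mm of the lid's centre sideways and 18 to 72 mm above the lid, with nothing touched; every panel, pot and the brush is at rest within 4 mm of where it started (all of step 2 and distance of each of gap_panel, full_panel, blue_pot, yellow_pot, red_pot, brush from where it was at the start of the episode below 0.004 m and linear speed of each of gap_panel, full_panel, blue_pot, yellow_pot, red_pot, brush below 0.02 m/s).
It fails at once if the robot touches anything (panel, pot, brush or table) (contact force between any of the fingers, the arm and anything else above 0.3 N).
It fails at once if any panel, pot or the brush is shifted by more than 4 mm or lifted (distance of any of gap_panel, full_panel, blue_pot, yellow_pot, red_pot, brush from where it was at the start of the episode above 0.004 m).
It fails at once if the fingertips dip low (grasp point less than 62 mm above its top) over the fully painted panel (x of the grasp point in the frame of full_panel between -0.075 and 0.075 m and y of the grasp point in the frame of full_panel between -0.062 and 0.062 m and z of the grasp point in the frame of full_panel below 0.068 m).
It fails at once if the fingertips dip low (grasp point less than 62 mm above its top) over the yellow pot (horizontal distance between the grasp point and yellow_lid below 0.026 m and z of the grasp point in the frame of yellow_lid below 0.062 m).
It fails at once if the fingertips dip low (grasp point less than 62 mm above its top) over the red pot (horizontal distance between the grasp point and red_lid below 0.026 m and z of the grasp point in the frame of red_lid below 0.062 m).
It also fails if it takes over 40 s, if anything falls off the work surface, if the arm or the gripper's body presses on something with over 40 N, if the wrist force passes 120 N, or if a joint passes its speed limit or range.

### The arm

A 6-joint arm with a two-finger parallel gripper is mounted at the origin on the work surface. World frame = base frame: x ahead of the robot, y to its left, z up, the work surface at z = 0. Lengths are in m, angles in rad, forces in N, time in s.
With the tool pointing down it reaches from about 0.425 to 0.95 m from the base axis. Payload 3.5 kg.
Tool frame: the origin (TCP) lies at the very end of the fingers, on their centre line; the grasp point (between the pads) lies 19 mm behind it (ctrl.grip_point_offset is the distance from the TCP to the grasp point, in m); z points along the fingers, y is the line along which they close (so a half turn about z gives the same grasp; the last joint's range is limited). The gripper opens to 85 mm and grips with 20 to 120 N. Pads are 22 mm wide; open, the fingers measure 114 mm over their backs; the gripper's body (76 mm by 85 mm) begins 54 mm behind the grasp point. The pads swing forward as they close: fully open they stand 13 mm farther back than shut.
Start: joints at [-1.427, 0.286, 1.577, -0, 1.279, -0.15], TCP at [0.195, -0.646, 0.231] pointing down, gripper open.
Joint ranges: [-2.77, 2.77], [-0.9, 2.22], [0.21, 2.48], [-1.53, 4.67], [0.24, 2.81], [-2.84, 2.84]. Speed limits (rad/s): [2.79, 2.79, 3.14, 3.14, 3.14, 3.14].

### API

Orientations are given as a unit quaternion [x, y, z, w].
In Python, from plant import ctrl gives the robot as it stands. The module is installed in compiled form; this text tells all that it offers.
- The arm moves only by the shell command python3 -m pendant 'ROWS' [OPENING] [FORCE]. ROWS is JSON, a list of rows, each an object of numbers: "dx", "dy", "dz": the shift along the tool's x, y, z in cm; "twist": the turn about the tool's z in degrees. A call has 1 to 10 rows; each row is the pose to reach, as a shift and turn from the pose commanded when the call began, along the tool's axes at that moment; what a row does not reach only later rows make up. A row lasts 1/8 s, in which the tool goes at most 62.5 mm and 10.7 degrees, less where a joint would pass 70% of its speed; a pose out of reach is approached as far as the arm can. A call with a gripper value outside its range is refused whole. OPENING is the opening in per cent of the stroke, from 0 (shut) to 100 (fully open), set as the call begins (- or left out, the last holds). The fingers move at their own pace and stop on an object; FORCE is the grip in N (left out, the last holds). Time passes only in rows, so rows that repeat a pose let the fingers close. It gives the time, the measured TCP pose, the force, the opening and the grip force at its end, in the units of the state.
- ctrl.get_state(): the state, without advancing time (a new reading comes with each control period).
- ctrl.read_camera(name): name is "scene" or "side" or "wrist"; returns a dict with "img" (384x512x3 uint8, red, green, blue), "depth" (384x512 float32, m along the optical axis (not along the pixel's ray), 0 where there is no reading), "camera_matrix" (3x3 intrinsics, pixels), "distortion" ([k1, k2, p1, p2, k3] as OpenCV has them; the pictures are not rectified), "xyz" and "rotation" of the camera in the world; the wrist camera has in their place "tool_from_camera" (4x4, takes a point from camera to tool coordinates, whose origin is the TCP and whose axes are the flange's). Camera axes: x right, y up, looking along -z (the intrinsics and any distortion apply to the point x, -y, -z); pixel columns grow to the right and rows downward; lengths in m; the calibration is good to about 2 mm. A picture is of the moment at which its call begins: read the wrist's pose just before it.
- ctrl.sign_off(): hands the job in; it is judged then, once.
The state is a dict: "time": time; "qpos": joint angles; "dq": joint speeds; "joint_efforts": joint torques, N m; "eef_pos": TCP position; "tcp_rot": TCP orientation; "contact_force": force on the tool from outside, world axes, zero at the start; "wrist_torque": the same for the moment, N m; "opening": opening from 0.0 (shut) to 1.0 (fully open); "finger_force": force on a finger pad.
Only numpy, scipy, OpenCV 4.12 (cv2) and the standard library are available. Lean on these libraries where they do the work, as an engineer would, in place of code of your own. Each camera call takes 0.05 s, during which the arm holds its last target. There are 200 camera calls.

## Working session

There is one attempt and no reset: what is moved stays moved. The work goes in short steps, Python scripts to look and compute and a shell command to move; the robot and the scene stay as the last step left them, time stands still between calls to the robot, and variables do not carry over. Pictures are saved under pics/ and viewed, at most 10 in all, crops included, and the job is handed in when it is done.

```bash
mkdir -p pics; cat > h.py <<'E'
import numpy as np, cv2, pickle
from plant import ctrl
from scipy.spatial.transform import Rotation as R
def shot(name):
    s=ctrl.get_state(); c=ctrl.read_camera(name)
    if name=='wrist':
        T=np.eye(4); T[:3,:3]=R.from_quat(s['tcp_rot']).as_matrix(); T[:3,3]=s['eef_pos']
        T=T@np.array(c['tool_from_camera']); c['xyz']=T[:3,3]; c['rotation']=T[:3,:3]
    c['rotation']=np.array(c['rotation'])
    if c['rotation'].shape!=(3,3): c['rotation']=R.from_quat(c['rotation']).as_matrix()
    cv2.imwrite(f'pics/{name}_{s["time"]:.2f}.png',c['img'][...,::-1]); pickle.dump(c,open(name+'.pkl','wb'))
    return c
def ray(c,px,z):
    u=cv2.undistortPoints(np.array(px,float).reshape(-1,1,2),np.array(c['camera_matrix']),np.array(c['distortion'])).reshape(-1,2)
    d=np.c_[u[:,0],-u[:,1],-np.ones(len(u))]@c['rotation'].T
    o=np.array(c['xyz']); return o+d*((z-o[2])/d[:,2])[:,None]
E
python3 - <<'E'
from h import *
for n in('scene','wrist'):
    c=shot(n); print(c['xyz'],c['rotation'])
print(ctrl.get_state())
E
ls pics; cd pics; python3 -c "
import cv2,glob
a=cv2.imread(glob.glob('scene*')[0]);cv2.imwrite('s1.png',cv2.resize(a,(800,600)))"
```

```text
[ 1.05765463 -0.4002335   0.69738995] [[ 0.68155074 -0.54059667  0.49319757]
 [ 0.73175009  0.50856064 -0.45377074]
 [-0.00551392  0.67016515  0.74219153]]
[ 0.26617777 -0.62417337  0.37194876] [[ 0.29052191  0.91552846  0.27821692]
 [-0.95686222  0.27900846  0.08104916]
 [-0.00342206 -0.28976181  0.95709267]]
{'time': 0.1, 'qpos': array([-1.42698968e+00,  2.87107750e-01,  1.57808046e+00,  9.25130728e-06,
        1.27857797e+00, -1.50071050e-01]), 'dq': array([-0.00188582, -0.00217346, -0.00297738,  0.00237194, -0.00274856,
        0.00050809]), 'joint_efforts': array([ 2.34166500e-04, -4.07297087e+01, -2.93699008e+01, -1.24732637e-04,
        3.43014894e-03,  5.31409476e-07]), 'eef_pos': array([ 0.19542073, -0.64545637,  0.23003804]), 'tcp_rot': array([ 9.89223509e-01,  1.46409248e-01,  7.83204089e-06, -1.08674310e-03]), 'contact_force': array([-0.19722154, -0.31779946, -0.42589643]), 'wrist_torque': array([-9.78903389e-05,  2.33801601e-02, -7.21893548e-03]), 'finger_force': 0.0, 'opening': 0.9947991284536831}
scene_0.00.png
wrist_0.05.png
```

View pics/s1.png

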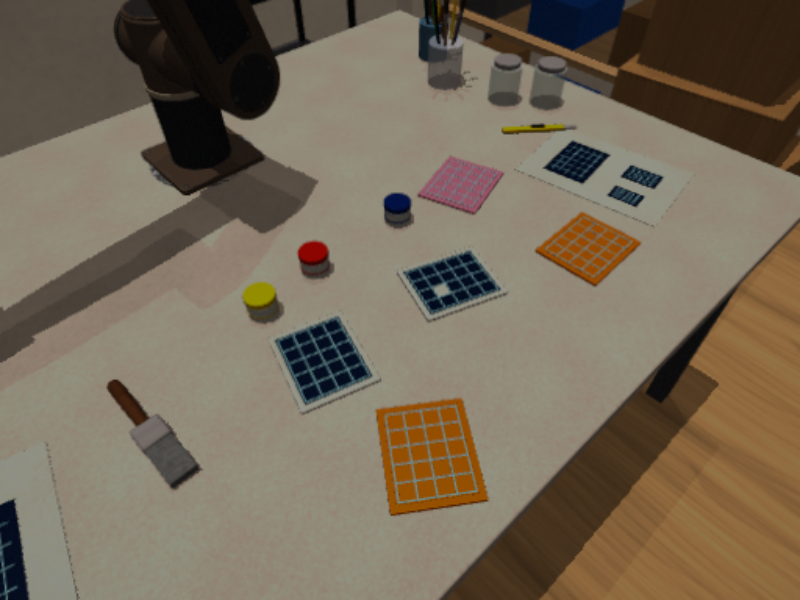

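The picture (800x600) shows the candidates:
- **Navy panels:** one at (452,283) with a bare white cell at (441,290), one at (324,361) fully painted. The printed sheets at (605,175) and lower left are not loose panels, and the orange and pink ones are look-alikes.
- **Pots:** dark blue (397,201), red (313,251), yellow (260,294).

The panel at (452,283) fits, because it is the only one with a white cell. I'll measure it and check it in a crop.

```bash
python3 - <<'E'
from h import *
c=pickle.load(open('scene.pkl','rb')); im=c['img']; hsv=cv2.cvtColor(im,cv2.COLOR_RGB2HSV)
def near(mask,px):
    n,l,st,ce=cv2.connectedComponentsWithStats(mask.astype(np.uint8)); 
    i=1+np.argmin(np.linalg.norm(ce[1:]-px,axis=1)+1000*(st[1:,4]<15)); return ce[i],st[i]
H,S,V=[hsv[...,i].astype(int) for i in range(3)]
for n,px,m in(('blue',(254,127),(abs(H-118)<8)&(S>170)&(V>50)),('red',(200,159),((H<5)|(H>175))&(S>200)&(V>150)),('yellow',(166,188),(abs(H-28)<6)&(S>200)&(V>150))):
    ce,st=near(m,np.array(px)); print(n,ce,st,ray(c,ce,.045)[0].round(4))
w=(V>140)&(S<110); sub=np.zeros_like(w); sub[178:194,272:292]=w[178:194,272:292]
ce,st=near(sub,np.array((282,186))); print('gap',ce,st,ray(c,ce,.006)[0].round(4))
for n,px in(('gapP',[(452,283),(398,277),(470,251),(506,292),(432,317)]),('fullP',[(324,361),(272,335),(341,314),(379,378),(303,408)])):
    print(n,ray(c,np.array(px)*.64,.006)[:,:2].round(3).tolist())
print('brush',ray(c,np.array([(112,384),(182,480)])*.64,.02)[:,:2].round(3).tolist())
cv2.imwrite('pics/crop1.png',cv2.resize(im[110:215,235:340,::-1],(600,600),interpolation=cv2.INTER_CUBIC))
E
```

```text
blue [253.64885496 128.64122137] [246 124  16  10 131] [0.4399 0.1635 0.045 ]Traceback (most recent call last):
  File "<stdin>", line 8, in <module>
  File "<stdin>", line 5, in near
    return _wrapfunc(a, 'argmin', axis=axis, out=out, **kwds)
    return bound(*args, **kwds)
ValueError: attempt to get argmin of an empty sequence
```

```bash
python3 - <<'E'
from h import *
c=pickle.load(open('scene.pkl','rb')); im=c['img']; hsv=cv2.cvtColor(im,cv2.COLOR_RGB2HSV)
for n,px in(('blue',(254,127)),('red',(200,159)),('yellow',(166,188)),('gap',(282,186))): print(n,hsv[px[1],px[0]])
P=np.array([(397,200),(313,249),(260,292)])*.64
print(ray(c,P,.045)[:,:2].round(3).tolist())
V=cv2.cvtColor(im,cv2.COLOR_RGB2GRAY)
print(V[178:194,272:294])
print('gap',ray(c,[(282.2,185.6)],.006)[0].round(4))
for n,px in(('gapP',[(452,283),(398,277),(470,251),(506,292),(432,317)]),('fullP',[(324,361),(272,335),(341,314),(379,378),(303,408)])):
    print(n,ray(c,np.array(px)*.64,.006)[:,:2].round(3).tolist())
print('brush',ray(c,np.array([(112,384),(182,480)])*.64,.02)[:,:2].round(3).tolist())
cv2.imwrite('pics/crop1.png',cv2.resize(im[110:215,235:340,::-1],(600,600),interpolation=cv2.INTER_CUBIC))
E
```

```text
blue [113 255  66]
red [  1 251 140]
yellow [ 29 255 147]
gap [ 32  22 148]
[[0.439, 0.166], [0.438, -0.028], [0.461, -0.15]]
[[ 97  56  12  10  11  12  10  12  11  28  74  68  10  10  11  10  20  51
   50  57  86  93]
 [ 53  70  27  10  10  10  10  10   9  13  39  81  48  19  51  52  59  67
   47  48  51  70]
 [ 22  59  72   9  10  11  11  10  10  10  27  71  85  79  67  49  54  45
    9  11  12  32]
 [ 11  35  81  47   9   8  10  22  51  54  76 111 126 113  46  11  12  10
   11   9  11  18]
 [ 10  19  52  65  34  51  53  68  92 114 128 140 142 109  48  11  11  10
    8  10  11  10]
 [ 11  13  37  74  97  89 105 124 130 143 146 146 143 122  84  47  10  10
   11  12  10  13]
 [ 56  78  56  60 102 109 137 146 146 147 147 145 146 143 123  86  10  13
   12  10  11  19]
 [ 54  73  45  22  55  99 143 146 146 146 147 146 146 146 141  88  48  11
   20  50  52  59]
 [ 14  11  11   9  19  68 135 146 145 147 146 146 147 146 142 117  93  75
   79  67  50  54]
 [  9  12  12   9  12  39 107 130 146 146 147 146 146 143 140 125  93  88
   77  45  13  10]
 [ 10  11   9  11   9  20  55  99 142 147 146 139 135 110  96  72  49  58
   72  12  10  10]
 [ 11  10  12  10  11  11  21  68 134 136 111  99  87  45  15  11  11  31
   81  49  10   9]
 [ 11  13   9  10  19  55  71  64 112  99  44  31  10   9  11  11  10  19
   52  67  47  10]
 [ 11  19  51  51  54  69  67  52  69  67  48  10  12  12  10   9   9   9
   19  58  98  11]
 [ 71  59  67  47  48  45  11  10  19  60  99   9   9  10  12  11  11   9
   11  35  91  51]
 [110  54  46  10   8  10  11  11  10  40  97  48  10  10  10  10  11  11
   13  35  66  93]]
gap [0.63   0.0892 0.006 ]
gapP [[0.632, 0.115], [0.558, 0.057], [0.599, 0.196], [0.708, 0.165], [0.662, 0.036]]
fullP [[0.611, -0.144], [0.516, -0.173], [0.556, -0.067], [0.691, -0.104], [0.656, -0.216]]
brush [[0.446, -0.393], [0.644, -0.391]]
```

View pics/crop1.png

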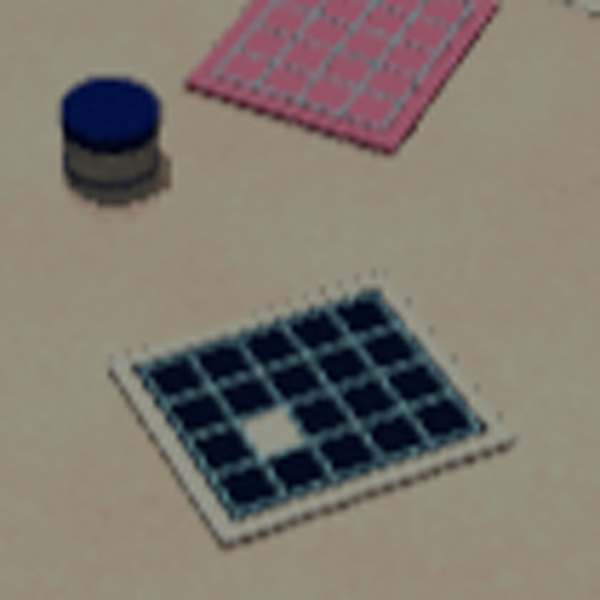

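The crop shows the navy panel with one white cell at (272,430) in the crop and the dark blue pot lid at (110,110). Gap ≈ (0.630, 0.089), lid ≈ (0.440, 0.166). I'll stay at height and travel there with the fingers shut.

```bash
python3 -m pendant '[{"dx":2,"dy":-1.8},{"dx":5,"dy":-4.6},{"dx":8,"dy":-7.4},{"dx":11,"dy":-10.1},{"dx":14,"dy":-12.9},{"dx":17,"dy":-15.6},{"dx":20,"dy":-18.4},{"dx":23,"dy":-21.1},{"dx":26,"dy":-23.9},{"dx":28,"dy":-25.7}]' 0
python3 -m pendant '[{"dx":3,"dy":-2.8},{"dx":7,"dy":-6.4},{"dx":11,"dy":-10.1},{"dx":15,"dy":-13.8},{"dx":19,"dy":-17.4},{"dx":23,"dy":-21.1},{"dx":27,"dy":-24.8},{"dx":31,"dy":-28.4},{"dx":34,"dy":-31.2},{"dx":34.9,"dy":-32}]'
python3 -m pendant '[{"dz":0},{"dz":0},{"dz":0}]'
python3 - <<'E'
from h import *
s=ctrl.get_state(); print(s['eef_pos'],s['tcp_rot'],s['qpos'],s['opening'])
c=shot('wrist'); cv2.imwrite('pics/w1.png',c['img'][...,::-1])
E
```

```text
[ 0.19542073 -0.64545637  0.23003804] [ 9.89223509e-01  1.46409248e-01  7.83204089e-06 -1.08674310e-03] [-1.42698968e+00  2.87107750e-01  1.57808046e+00  9.25130728e-06
  1.27857797e+00 -1.50071050e-01] 0.9947991284536831$[0]: bad value
$[0]: bad value
$[0]: bad value
```

View pics/w1.png

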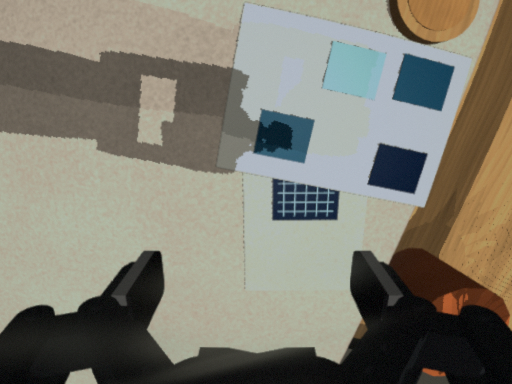

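The rows were refused, so the arm hasn't moved and the picture shows only the starting view. I'll give every key in each row.

```bash
python3 -m pendant '[{"dx":2,"dy":-1.8,"dz":0,"twist":0},{"dx":5,"dy":-4.6,"dz":0,"twist":0},{"dx":8,"dy":-7.4,"dz":0,"twist":0},{"dx":11,"dy":-10.1,"dz":0,"twist":0},{"dx":14,"dy":-12.9,"dz":0,"twist":0},{"dx":17,"dy":-15.6,"dz":0,"twist":0},{"dx":20,"dy":-18.4,"dz":0,"twist":0},{"dx":23,"dy":-21.1,"dz":0,"twist":0},{"dx":26,"dy":-23.9,"dz":0,"twist":0},{"dx":28,"dy":-25.7,"dz":0,"twist":0}]' 0
```

```text
time: 1.4
eef_pos: [0.3896, -0.3172, 0.231]
tcp_rot: [0.989, 0.147, -0.0, -0.0]
contact_force: [-0.9, -0.6, -0.1]
opening: -0.0
finger_force: 0.0
```

```bash
python3 -m pendant '[{"dx":3,"dy":-2.8,"dz":0,"twist":0},{"dx":7,"dy":-6.4,"dz":0,"twist":0},{"dx":11,"dy":-10.1,"dz":0,"twist":0},{"dx":15,"dy":-13.8,"dz":0,"twist":0},{"dx":19,"dy":-17.4,"dz":0,"twist":0},{"dx":23,"dy":-21.1,"dz":0,"twist":0},{"dx":27,"dy":-24.8,"dz":0,"twist":0},{"dx":31,"dy":-28.4,"dz":0,"twist":0},{"dx":34,"dy":-31.2,"dz":0,"twist":0},{"dx":34.9,"dy":-32,"dz":0,"twist":0}]'
python3 -m pendant '[{"dx":0,"dy":0,"dz":0,"twist":0},{"dx":0,"dy":0,"dz":0,"twist":0},{"dx":0,"dy":0,"dz":0,"twist":0},{"dx":0,"dy":0,"dz":0,"twist":0}]'
python3 - <<'E'
from h import *
s=ctrl.get_state(); print(s['eef_pos'],s['tcp_rot'],s['qpos'],s['opening'])
c=shot('wrist'); cv2.imwrite('pics/w2.png',c['img'][...,::-1])
E
```

```text
time: 2.65
eef_pos: [0.6308, 0.0904, 0.2306]
tcp_rot: [0.989, 0.148, -0.0, -0.0]
contact_force: [-0.4, -0.2, 0.2]
opening: -0.0
finger_force: 0.0
time: 3.15
eef_pos: [0.6303, 0.0875, 0.2315]
tcp_rot: [0.989, 0.146, 0.0, 0.0]
contact_force: [0.3, 0.4, 0.1]
opening: 0.003
finger_force: 0.0
[0.63029194 0.08746005 0.2315424 ] [9.89323439e-01 1.45736466e-01 1.13882375e-04 5.10222402e-05] [-2.13317953e-02  2.02267528e-01  1.67697481e+00 -6.57291562e-05
  1.26210872e+00  1.25696980e+00] 0.002553353186774347
```

View pics/w2.png

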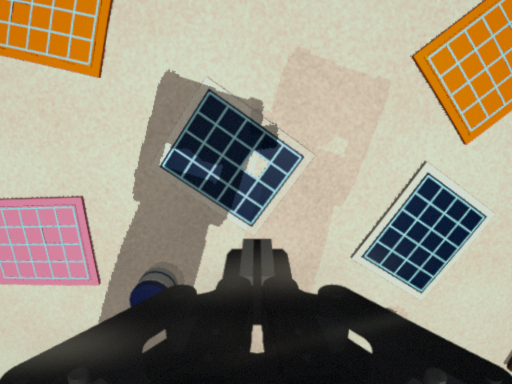

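The wrist view shows the white cell at about (257,163), partly in shadow, with the full panel at (425,230) and the dark blue pot at (150,290). I'll work out the cell's position from the painted grid's corners.

```bash
python3 - <<'E'
from h import *
c=pickle.load(open('wrist.pkl','rb'))
print('gap',ray(c,[(257,163)],.006).round(4))
g=ray(c,[(212,90),(303,156),(251,225),(162,163)],.006)[:,:2]
print('grid',g.round(4).tolist(),[np.linalg.norm(g[i]-g[i-1]).round(4) for i in range(4)],g.mean(0))
def cell(u,v): return (1-u)*((1-v)*g[3]+v*g[0])+u*((1-v)*g[2]+v*g[1])  # u along 3->2, v along 3->0
H,_=cv2.findHomography(np.array([(0,0),(1,0),(1,1),(0,1)],float),g[[3,0,1,2]])
print([ (u,v,cv2.perspectiveTransform(np.array([[[u,v]]],float),H)[0,0].round(4)) for u in(.375,.625) for v in (.3,.7)])
gp=ray(c,[(257,163)],.006)[0,:2]; print(cv2.perspectiveTransform(gp.reshape(1,1,2),np.linalg.inv(H)))
E
```

```text
gap [[0.6314 0.088  0.006 ]]
grid [[0.6948, 0.1584], [0.6545, 0.0399], [0.5558, 0.0728], [0.5998, 0.1936]] [np.float64(0.1013), np.float64(0.1252), np.float64(0.104), np.float64(0.1285)] [0.62624456 0.1161951 ]
[(0.375, 0.3, array([0.6235, 0.1449])), (0.375, 0.7, array([0.6065, 0.0969])), (0.625, 0.3, array([0.6475, 0.1363])), (0.625, 0.7, array([0.6309, 0.0885]))]
[[[0.63162092 0.70231486]]]
```

The grid and the scene camera agree on gap = (0.631, 0.088), and the TCP is 1 mm from it sideways. I'll descend 20 cm, which puts the tip about 26 mm above the panel, and hold.

```bash
python3 -m pendant '[{"dx":0.1,"dy":0,"dz":2,"twist":0},{"dx":0.1,"dy":0,"dz":5,"twist":0},{"dx":0.1,"dy":0,"dz":8,"twist":0},{"dx":0.1,"dy":0,"dz":11,"twist":0},{"dx":0.1,"dy":0,"dz":14,"twist":0},{"dx":0.1,"dy":0,"dz":16.5,"twist":0},{"dx":0.1,"dy":0,"dz":18.3,"twist":0},{"dx":0.1,"dy":0,"dz":19.3,"twist":0},{"dx":0.1,"dy":0,"dz":19.9,"twist":0},{"dx":0.1,"dy":0,"dz":19.9,"twist":0}]'
python3 -m pendant '[{"dx":0,"dy":0,"dz":0,"twist":0},{"dx":0,"dy":0,"dz":0,"twist":0},{"dx":0,"dy":0,"dz":0,"twist":0},{"dx":0,"dy":0,"dz":0,"twist":0},{"dx":0,"dy":0,"dz":0,"twist":0},{"dx":0,"dy":0,"dz":0,"twist":0},{"dx":0,"dy":0,"dz":0,"twist":0},{"dx":0,"dy":0,"dz":0,"twist":0},{"dx":0,"dy":0,"dz":0,"twist":0},{"dx":0,"dy":0,"dz":0,"twist":0}]'
python3 -m pendant '[{"dx":0,"dy":0,"dz":0,"twist":0},{"dx":0,"dy":0,"dz":0,"twist":0},{"dx":0,"dy":0,"dz":0,"twist":0},{"dx":0,"dy":0,"dz":0,"twist":0},{"dx":0,"dy":0,"dz":0,"twist":0},{"dx":0,"dy":0,"dz":0,"twist":0},{"dx":0,"dy":0,"dz":0,"twist":0}]'
python3 - <<'E'
from h import *
c=shot('scene'); cv2.imwrite('pics/s2.png',cv2.resize(c['img'][90:230,180:366,::-1],(797,600)))
E
```

```text
time: 4.45
eef_pos: [0.6317, 0.0887, 0.0325]
tcp_rot: [0.989, 0.146, 0.0, 0.0]
contact_force: [-0.1, 0.6, -0.6]
opening: 0.005
finger_force: 0.0
time: 5.7
eef_pos: [0.6314, 0.0887, 0.0323]
tcp_rot: [0.989, 0.146, 0.0, -0.0]
contact_force: [-0.2, -0.4, 0.5]
opening: -0.002
finger_force: 0.0
time: 6.58
eef_pos: [0.6314, 0.0887, 0.0323]
tcp_rot: [0.989, 0.146, -0.0, -0.0]
contact_force: [0.3, 0.8, 0.1]
opening: 0.001
finger_force: 0.0
```

View pics/s2.png

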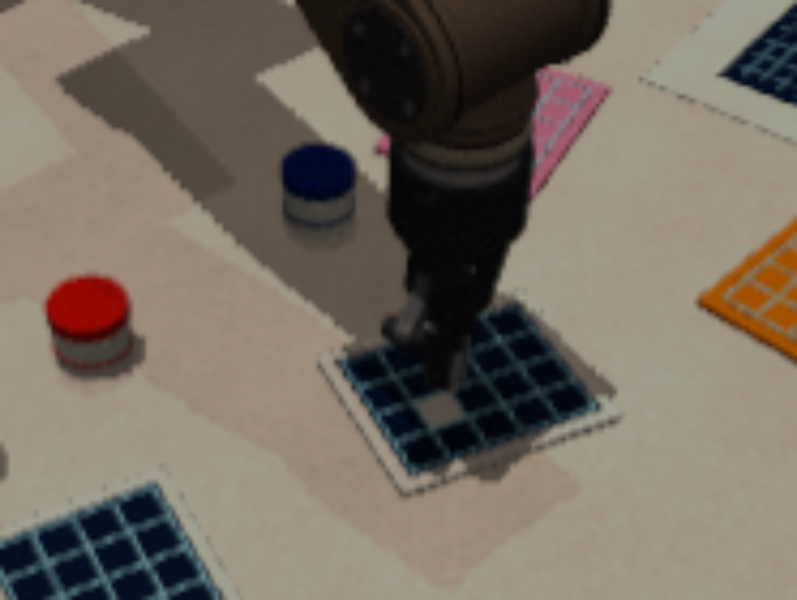

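The scene view shows the fingertips just over the white cell at crop pixel (440,405), with nothing disturbed, and the hold lasted over 2 s. Next I'll measure the blue lid by mask from scene and side.

```bash
python3 - <<'E'
from h import *
for n in('scene','side'):
    c=shot(n); h=cv2.cvtColor(c['img'],cv2.COLOR_RGB2HSV).astype(int)
    m=((abs(h[...,0]-116)<9)&(h[...,1]>190)&(h[...,2]>35)).astype(np.uint8)
    k,l,st,ce=cv2.connectedComponentsWithStats(m)
    for i in range(1,k):
        if st[i,4]>25:
            p=ray(c,[ce[i]],.040)[0]
            if abs(p[0]-.44)<.06 and abs(p[1]-.165)<.06: print(n,ce[i],st[i],'mid z.040',p.round(4))
E
```

```text
scene [253.65079365 128.70634921] [246 124  16  10 126] mid z.040 [0.4353 0.1676 0.04  ]
```

The lid is at about (0.438, 0.166), agreeing to a few mm. I'll rise, go across and hover above it.

```bash
python3 -m pendant '[{"dx":0,"dy":0,"dz":-3,"twist":0},{"dx":0,"dy":0,"dz":-7,"twist":0},{"dx":0,"dy":0,"dz":-11,"twist":0},{"dx":-1,"dy":-0.8,"dz":-14,"twist":0},{"dx":-4,"dy":-3.2,"dz":-15,"twist":0},{"dx":-7.5,"dy":-6,"dz":-15,"twist":0},{"dx":-10,"dy":-8,"dz":-15,"twist":0},{"dx":-11,"dy":-8,"dz":-15,"twist":0},{"dx":-11,"dy":-8,"dz":-15,"twist":0},{"dx":-11,"dy":-8,"dz":-15,"twist":0}]'
python3 - <<'E'
from h import *
c=shot('wrist'); print(c['xyz']); cv2.imwrite('pics/w3.png',c['img'][...,::-1])
E
```

```text
time: 7.98
eef_pos: [0.504, 0.1329, 0.1826]
tcp_rot: [0.989, 0.146, 0.0, 0.0]
contact_force: [-0.5, -0.4, -0.9]
opening: -0.002
finger_force: 0.0
[0.57461682 0.15439082 0.32466626]
```

View pics/w3.png

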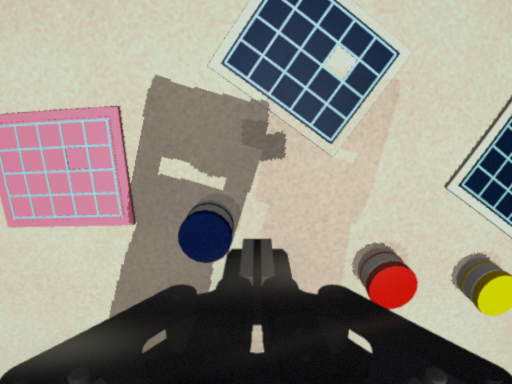

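The wrist view shows the whole dark blue lid, with its centre at about (206,235).

```bash
python3 - <<'E'
from h import *
c=pickle.load(open('wrist.pkl','rb')); p=ray(c,[(206,235)],.045)[0]; print(p)
s=ctrl.get_state(); print(R.from_quat(s['tcp_rot']).inv().apply(p+[0,0,.026]-s['eef_pos'])*100)
E
```

```text
[0.4423873  0.16444313 0.045     ]
[-4.99417642 -4.80240319 11.14581812]
```

```bash
python3 -m pendant '[{"dx":-2,"dy":-2,"dz":0,"twist":0},{"dx":-4,"dy":-4,"dz":0,"twist":0},{"dx":-5.1,"dy":-4.8,"dz":0,"twist":0},{"dx":-5.1,"dy":-4.8,"dz":2,"twist":0},{"dx":-5.1,"dy":-4.8,"dz":5,"twist":0},{"dx":-5.1,"dy":-4.8,"dz":8,"twist":0},{"dx":-5.1,"dy":-4.8,"dz":10,"twist":0},{"dx":-5.1,"dy":-4.8,"dz":11,"twist":0},{"dx":-5.1,"dy":-4.8,"dz":11.1,"twist":0},{"dx":-5.1,"dy":-4.8,"dz":11.1,"twist":0}]'
python3 -m pendant '[{"dx":0,"dy":0,"dz":0,"twist":0},{"dx":0,"dy":0,"dz":0,"twist":0},{"dx":0,"dy":0,"dz":0,"twist":0},{"dx":0,"dy":0,"dz":0,"twist":0},{"dx":0,"dy":0,"dz":0,"twist":0},{"dx":0,"dy":0,"dz":0,"twist":0},{"dx":0,"dy":0,"dz":0,"twist":0},{"dx":0,"dy":0,"dz":0,"twist":0},{"dx":0,"dy":0,"dz":0,"twist":0},{"dx":0,"dy":0,"dz":0,"twist":0}]'
python3 -m pendant '[{"dx":0,"dy":0,"dz":0,"twist":0},{"dx":0,"dy":0,"dz":0,"twist":0},{"dx":0,"dy":0,"dz":0,"twist":0},{"dx":0,"dy":0,"dz":0,"twist":0},{"dx":0,"dy":0,"dz":0,"twist":0},{"dx":0,"dy":0,"dz":0,"twist":0},{"dx":0,"dy":0,"dz":0,"twist":0},{"dx":0,"dy":0,"dz":0,"twist":0}]'
python3 - <<'E'
from h import *
c=shot('scene'); cv2.imwrite('pics/s3.png',cv2.resize(c['img'][60:200,150:336,::-1],(797,600)))
E
```

```text
time: 9.28
eef_pos: [0.4411, 0.1646, 0.0722]
tcp_rot: [0.989, 0.146, 0.001, 0.0]
contact_force: [0.9, 1.0, 0.3]
opening: -0.004
finger_force: 0.0
time: 10.52
eef_pos: [0.4402, 0.1645, 0.0713]
tcp_rot: [0.989, 0.146, -0.0, -0.0]
contact_force: [0.1, 0.4, 0.3]
opening: -0.003
finger_force: 0.0
time: 11.52
eef_pos: [0.4402, 0.1646, 0.0713]
tcp_rot: [0.989, 0.146, 0.0, -0.0]
contact_force: [-0.3, 0.2, -0.2]
opening: 0.002
finger_force: 0.0
```

View pics/s3.png

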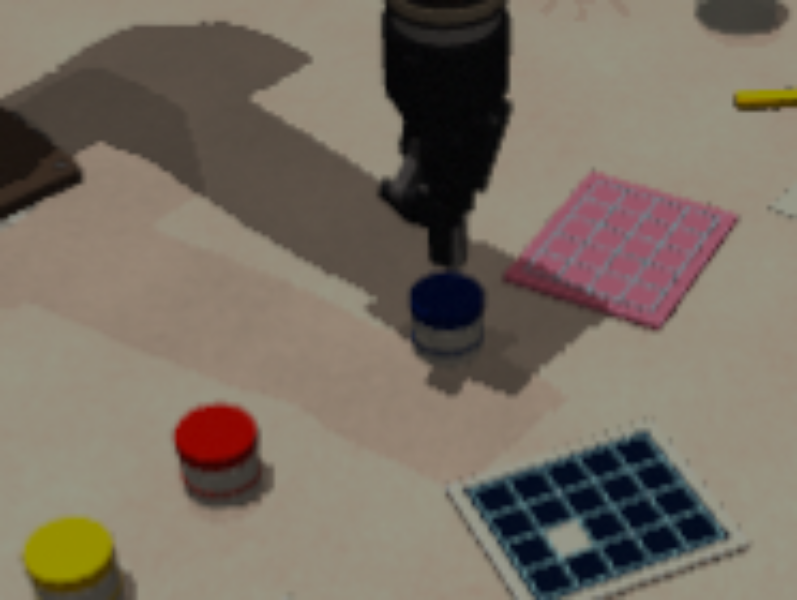

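The fingertips, at crop pixel (447,262), stand right over the middle of the dark blue lid at (447,300), and everything is still in place. I've held there over 2 s, so I'm handing in.

```bash
python3 -c "from plant import ctrl; print(ctrl.sign_off())"
```

```text
the job is handed in; nothing more can be done
None
```

The arm pointed at the missed white square and then at the dark blue pot's lid, over 2 s each with the tips about 26 mm above, and I handed the job in still pointing at the lid; the scene pictures showed nothing touched or shifted, though sign-off returned no verdict.

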